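Load the cell into its spring holder and shut the keeper

ROBOT

A 7-joint arm with a two-finger parallel gripper is mounted at the origin on a cart in front of the work surface, level with it; the furniture and walls round the work are solid. World frame = base frame: x ahead of the robot, y to its left, z up, the work surface at z = 0. Lengths are in m, angles in rad, forces in N, time in s.
With the tool pointing down it reaches from about 0.425 to 0.825 m from the base axis. Payload 3.6 kg.
Tool frame: the origin (TCP) lies where the fingers leave the gripper's body, on its centre line; the fingertips stand 73 mm ahead of it and the grasp point (between the pads) lies 54 mm ahead of it; z points along the fingers, y is the line along which they close (so a half turn about z gives the same grasp; the last joint's range is limited). The gripper opens to 85 mm and grips with 20 to 120 N. Pads are 22 mm wide; open, the fingers measure 114 mm over their backs; the gripper's body (76 mm by 85 mm) begins 54 mm behind the grasp point. The pads swing forward as they close: fully open they stand 13 mm farther back than shut.
Start: joints at [1.28, 0.615, -0.013, 1.423, 0.008, 1.103, -0.04], TCP at [0.17, -0.627, 0.304] pointing down, gripper open.
Joint ranges: [-3.12, 3.12], [-0.3, 2.06], [-1.34, 1.32], [0.26, 2.42], [-1.36, 4.5], [0.01, 1.98], [-2.84, 2.84]. Speed limits (rad/s): [2.79, 2.79, 3.14, 3.14, 3.14, 3.14, 3.14].

INTERFACE

Orientations are given as a unit quaternion [x, y, z, w].
In Python, from station import arm, snapshot, camera_info, ticket gives the robot as it stands. Calls block until the motion is done:
- arm.movep(position, orientation): joint-space move of the TCP to a pose.
- arm.line_to(position, velocity=0.15, ori=None): straight line of the TCP; ori=None keeps the orientation; velocity is the mean speed in m/s.
- arm.move_j(angles): joint-space move.
- arm.move_gripper(opening, effort=None): opening from 0.0 (shut) to 1.0 (fully open); effort is the grip in N (None keeps the last); returns when the fingers have stopped.
- arm.pause(seconds).
- arm.ik(position, orientation): joint angles nearest the present ones, or None.
- snapshot(name): name is "scene" or "side" or "wrist"; returns the picture (420x560x3 uint8, blue, green, red); there is no depth.
- camera_info(name): a dict with "fx", "fy", "cx", "cy" (pixels), "dist_coeffs" ([k1, k2, p1, p2, k3] as OpenCV has them; the pictures are not rectified), "R" (3x3) and "t" (3): a world point X has camera coordinates R X + t; the wrist camera has in their place "T_tool_cam" (4x4, takes a point from camera to tool coordinates, whose origin is the TCP and whose axes are the flange's). Camera axes: x right, y down, z forward; pixel columns grow to the right and rows downward; lengths in m; the calibration is good to about 2 mm. A picture is of the moment at which its call begins: read the wrist's pose just before it. camera_info takes no time and is no camera call.
A pose or a line that the arm cannot do raises arm.MotionError and nothing moves.
- ticket.finish_job(): hands the job in; it is judged then, once.
Readings, each from a call of its own:
- arm.read_time(): time.
- arm.read_joint_positions(): joint angles.
- arm.read_dq(): joint speeds.
- arm.read_effort(): joint torques, N m.
- arm.read_tool_pos(): TCP position.
- arm.read_eef_rot(): TCP orientation.
- arm.read_ft_force(): force on the tool from outside, world axes, zero at the start.
- arm.read_wrist_torque(): the same for the moment, N m.
- arm.read_opening(): opening from 0.0 (shut) to 1.0 (fully open).
- arm.read_finger_force(): force on a finger pad.
Only numpy, scipy, OpenCV 4.12 (cv2) and the standard library are available. Lean on these libraries where they do the work, as an engineer would, in place of code of your own. Each camera call takes 0.05 s, during which the arm holds its last target. There are 200 camera calls.

TASK

Take the battery cell (not the slightly longer capacitor) from the wooden rack and seat it in the black spring holder: flat end against the spring, tucked under the metal tongue, terminal end down behind the end wall, lying flat on the floor of the holder. The half-open keeper strap must be swung out of the way first and pressed shut over the cell afterwards. Do not force the cell in, and leave the capacitor lying where it is.

Things in the scene. Friction and masses are not known exactly. Their poses are not given: they have to be found in the camera images.
- rack: Fixed plywood rack 90 x 150 x 10 mm (x, y, z), origin at the centre of its underside. Two lying places on top, at y = +40 and -40 mm, axes along its x, each with four small cheeks near its ends (20 to 38 mm from the middle, 7.5 mm high, inner faces 30 mm apart); the middle is free for fingers. One place, either, holds the cell, the other the capacitor.
- cell: Battery cell, cylinder 33 mm in diameter and 62 mm long, about 0.11 kg, lying in one of the rack's places (either one). Origin at the centre of its flat end; its z axis runs along the cylinder to the terminal (nub) end, so its middle is at z = 31 mm.
- cell_mid (a point): Middle of the cell, on its axis.
- cell_nub (a point): Centre of the cell's terminal (nub) end, on its axis.
- capacitor: Grey capacitor, cylinder 35 mm in diameter and 73 mm long, lying in the other place of the rack; stays there. Origin at the centre of one end, z along the cylinder.
- holder: Fixed black cell holder 138 x 58 mm (x = -65 to 73), origin on its underside below the seated cell's middle, x along the seated cell from spring end (-x) to terminal end (+x). Floor at z = 12 mm. Above the floor the sides are open for fingers from x = -33 to 18; low cheeks (x = 18 to 30, y = +-18.5, top z = 20) guide the terminal end.
- seat (a point): Where the middle of the seated cell belongs, on the holder at (0, 0, 28.5) mm: the cell lies along x on the floor, flat end at x = -31, terminal end at x = +31.
- wall_top (a point): Middle of the end wall's top edge, at (31, 0, 28) mm of the holder: inner face x = 31, 6 mm thick, 44 mm wide, 16 mm above the floor; the terminal end goes down behind it. Further out stand the keeper's hinge posts: x = 55 to 65, top z = 46, hinge barrel up to z = 53.
- spring (a point): Face of the unloaded sprung plunger (brass, 14 mm diameter, on the cell's axis) at (-26, 0, 28.5) mm of the holder. It can be pushed back 15 mm to x = -41 (3 N at first, 13 N at the end; then solid). Spring box cheeks: x = -62 to -33, inner faces y = +-19.5, top z = 41.
- tongue_edge (a point): Front edge of the metal tongue over the spring, at (-27, 0, 51) mm of the holder: 16 mm wide, 3 mm thick, underside z = 51, from x = -65 to -27. The cell's flat end goes in under it only with the cell tilted (flat end low, some 20 degrees), pushes the plunger back about 10 mm, and then the terminal end is laid down.
- keeper (a joint): Keeper strap angle in rad: 0 shut (flat, 1 mm over the cell), 1.57 upright, 1.85 fully open; stays where left (about 1 N at the tip). Aluminium strip 62 x 24 x 3 mm, hinged about the holder's y at x = 60, z = 48 mm; shut it reaches to x = -2, its free edge turned up to z = 52. It must stand at 1.6 or more to leave the gripper room.
- keeper_tip (a point): Point on the keeper strap's middle line 50 mm from the hinge (the place to push).
There are look-alikes about, which are no part of the job. What is shaped like the cell but green or turquoise is not meant.

How it is judged:
At the end, for the whole second after the job is handed in: The cell lies seated and at rest in the holder: its middle within 4 mm of the seat along and across it and 3 mm in height, its axis within 0.1 rad of the holder's, terminal end at the end wall, flat end on the spring; the keeper is shut over it (below 0.1 rad) (x of cell_mid in the frame of holder between -0.004 and 0.004 m and y of cell_mid in the frame of holder between -0.004 and 0.004 m and z of cell_mid in the frame of holder between 0.0255 and 0.0315 m and angle between the z axis of cell and the x axis of holder, either way round below 0.1 rad and x of cell_nub in the frame of holder above 0.02 m and value of joint keeper below 0.1 rad and linear speed of cell below 0.01 m/s); the robot touches nothing.
It fails at once if the capacitor is moved by more than 25 mm (distance of capacitor from where it was at the start of the episode above 0.025 m).
It fails at once if the cell is forced into the holder with more than 60 N (contact force between cell and holder above 60 N).
It also fails if it takes over 61 s, if anything falls off the work surface, if the arm or the gripper's body presses on something with over 40 N, if the wrist force passes 120 N, or if a joint passes its speed limit or range.

## Working session

There is one attempt and no reset: what is moved stays moved. The work goes in short steps, each a Python script; the robot and the scene stay as the last script left them, time stands still between calls to the robot, and variables do not carry over. Pictures are saved under pics/ and viewed, at most 10 in all, crops included, and the job is handed in when it is done.

```bash
mkdir -p pics; ls; python3 - <<'E'
from station import *
import cv2,numpy as np
a=snapshot("scene");b=snapshot("side")
cv2.imwrite("pics/scene.png",a);cv2.imwrite("pics/side.png",b)
np.set_printoptions(precision=4,suppress=True)
for n in("scene","side","wrist"):print(n,camera_info(n))
print(arm.read_time(),arm.read_tool_pos(),arm.read_eef_rot(),arm.read_joint_positions())
E
```

```text
pics
scene {'fx': 426.5835915428967, 'fy': 426.5835915428967, 'cx': 279.13602695817616, 'cy': 207.22628555573084, 'dist_coeffs': array([-0.1328,  0.    ,  0.    ,  0.    ,  0.    ]), 'R': array([[-0.8914, -0.4531,  0.0126],
       [-0.3584,  0.6877, -0.6314],
       [ 0.2774, -0.5673, -0.7754]]), 't': array([0.4193, 0.2284, 0.774 ])}
side {'fx': 543.5856178670625, 'fy': 543.5856178670625, 'cx': 278.83602574551674, 'cy': 206.79434159628454, 'dist_coeffs': array([0.0095, 0.    , 0.    , 0.    , 0.    ]), 'R': array([[ 0.9678, -0.2509,  0.0178],
       [-0.1547, -0.6496, -0.7444],
       [ 0.1983,  0.7177, -0.6675]]), 't': array([-0.4808,  0.1173,  1.0512])}
wrist {'fx': 306.0785323487046, 'fy': 306.0785323487046, 'cx': 282.16489803323606, 'cy': 207.7950918152418, 'dist_coeffs': array([-0.0554,  0.    ,  0.    ,  0.    ,  0.    ]), 'T_tool_cam': array([[ 0.0004, -0.9663, -0.2574,  0.0651],
       [ 1.    ,  0.0005, -0.0001,  0.002 ],
       [ 0.0002, -0.2574,  0.9663, -0.0693],
       [ 0.    ,  0.    ,  0.    ,  1.    ]])}
0.1 [ 0.17   -0.6268  0.3028] [ 0.9912  0.132  -0.0002 -0.0012] [ 1.2796  0.6158 -0.0126  1.4248  0.0081  1.1034 -0.0404]
```

View pics/scene.png

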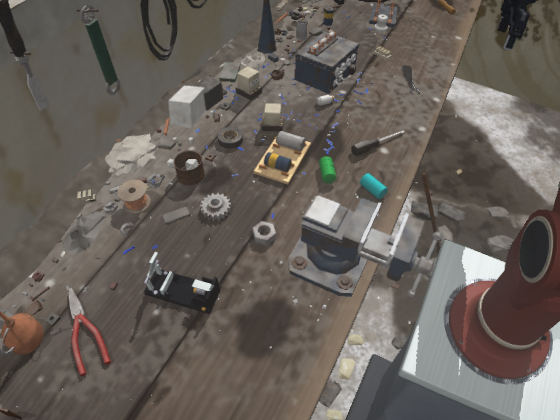

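View pics/side.png

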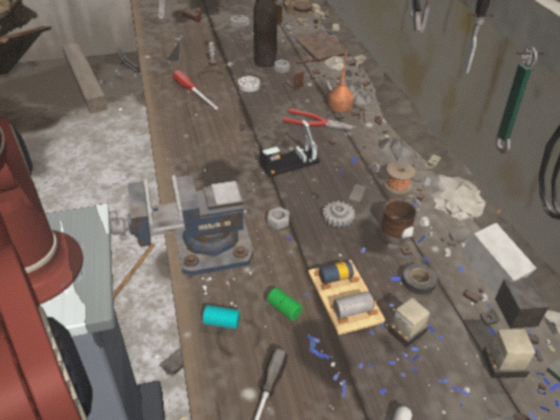

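The scene view shows the rack at about (282,158) with the navy and yellow cell at (278,161) and the grey capacitor at (290,140). The holder is at (183,288), with its keeper half up at the (152,272) end. In the side view the cell is at (337,271), the capacitor at (352,304) and the holder at (290,158). The green and turquoise pieces are look-alikes.

```bash
cat > h.py <<'E'
from station import *
import cv2,numpy as np
from scipy.spatial.transform import Rotation as Rn
np.set_printoptions(precision=4,suppress=True)
def ray(name,px,pose=None):
    c=camera_info(name);K=np.array([[c['fx'],0,c['cx']],[0,c['fy'],c['cy']],[0,0,1]])
    u=cv2.undistortPoints(np.array(px,float).reshape(-1,1,2),K,c['dist_coeffs']).reshape(-1,2)
    d=np.c_[u,np.ones(len(u))]
    if name=='wrist':
        p,q=pose;Rt=Rn.from_quat(q).as_matrix();T=c['T_tool_cam']
        o=Rt@T[:3,3]+p;d=d@(Rt@T[:3,:3]).T
    else:
        o=-c['R'].T@c['t'];d=d@c['R']
    return o,d/np.linalg.norm(d,axis=1,keepdims=True)
def plane(name,px,z,pose=None):
    o,d=ray(name,px,pose);return o+d*((z-o[2])/d[:,2])[:,None]
def tri(rays):
    A=np.zeros((3,3));b=np.zeros(3)
    for o,d in rays:
        M=np.eye(3)-np.outer(d,d);A+=M;b+=M@o
    x=np.linalg.solve(A,b)
    return x,max(np.linalg.norm(np.cross(x-o,d)) for o,d in rays)
def T2(s,e):
    a=ray('scene',[s]);b=ray('side',[e]);return tri([(a[0],a[1][0]),(b[0],b[1][0])])
def pose(): return np.array(arm.read_tool_pos()),np.array(arm.read_eef_rot())
def down(yaw,tilt=0):
    "tool z down, tool x at heading yaw; tilt>0 leans fingertips toward +tool x"
    return (Rn.from_euler('z',yaw)*Rn.from_euler('x',np.pi)*Rn.from_euler('y',tilt)).as_quat()
def wsnap(f):
    p=pose();im=snapshot('wrist');cv2.imwrite('pics/'+f,im);np.savez('pics/'+f+'.npz',p=p[0],q=p[1]);return im,p
E
python3 - <<'E'
from h import *
for n,s,e in [('cell',(278,161),(337,271)),('cap',(290,140),(352,304)),('rackcornA',(293,182),(336,331)),('holder',(183,288),(290,158)),('vise',(325,213),(223,195)),('kee',(152,257),(308,123))]:
    print(n,*T2(s,e))
# holder outline corners
S=snapshot('scene');E=snapshot('side')
a=cv2.resize(S[235:325,125:235],None,fx=3.6,fy=3.6,interpolation=2);b=cv2.resize(E[110:190,245:335],None,fx=4,fy=4,interpolation=2)
c=np.zeros((330,800,3),np.uint8);c[:a.shape[0],:a.shape[1]]=a;c[:b.shape[0],400:400+b.shape[1]]=b;cv2.imwrite('pics/hold.png',c)
E
```

```text
cell [ 0.5629 -0.1725  0.0284] 0.0015040447085376473
cap [ 0.5667 -0.2512  0.0284] 0.0016392537919472014
rackcornA [ 0.5488 -0.2261 -0.0861] 0.005896714896621986
holder [0.575  0.2044 0.0153] 0.0022870117687782726
vise [ 0.3813 -0.01    0.1174] 0.00018781135885148498
kee [0.6182 0.2119 0.1033] 0.0015013481744997148
```

View pics/hold.png

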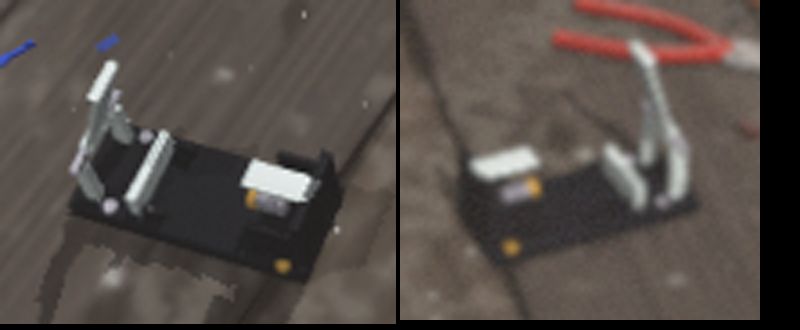

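In the crop, the keeper leans over the cell side. The hinge posts and end wall are at the far (+x world) end and the tongue at the near end, so holder +x is roughly world +x. The cell, capacitor and holder heights are plausible. Next I take close wrist looks, two per item.

```bash
python3 - <<'E'
from h import *
def go(x,y,z,yaw):
    for k in (0,np.pi):
        q=down(yaw+k);j=arm.ik([x,y,z],q)
        print(x,y,k,j)
    return down(yaw)
q=go(.56,-.2,.25,0.)
arm.movep([.54,-.20,.25],q);print(arm.read_time())
a,_=wsnap('r1.png')
arm.movep([.60,-.18,.22],q);b,_=wsnap('r2.png')
q=go(.57,.2,.25,0.15)
arm.movep([.55,.2,.25],q);c,_=wsnap('h1.png');print(arm.read_time())
arm.movep([.60,.20,.22],q);d,_=wsnap('h2.png');print(arm.read_time())
cv2.imwrite('pics/w4.png',cv2.resize(np.vstack([np.hstack([a,b]),np.hstack([c,d])]),(800,600)))
E
```

```text
0.56 -0.2 0 [ 0.3313  0.5833 -0.0401  1.6586  0.0282  0.9003 -1.2905]
0.56 -0.2 3.141592653589793 [ 0.7465  0.6869 -0.7488  1.6447  0.53    1.0235  1.3983]
2.2417
0.57 0.2 0 [-0.3375  0.5971 -0.0587  1.6306  0.0416  0.9151 -1.8323]
0.57 0.2 3.141592653589793 [ 0.2277  0.8597 -1.1505  1.6119  0.8246  1.2284  0.6297]
4.2083
4.6
```

View pics/w4.png

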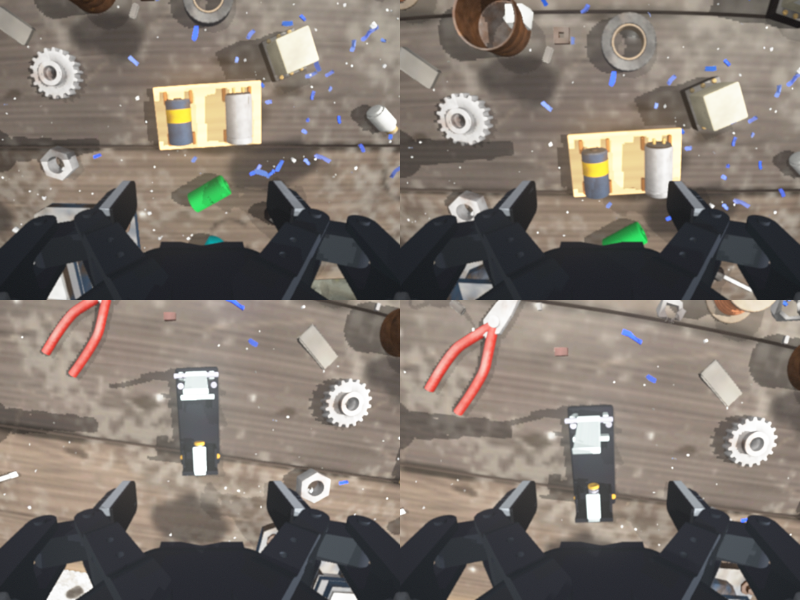

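Top row: the cell, navy with a yellow band, lies at r1 px (251,168) and r2 (274,242), and the capacitor is to its right. Bottom row: the holder is at h1 px (277,170) and h2 (270,230), nearly aligned with the tool. I need crops at full resolution to read the ends.

```bash
python3 - <<'E'
import cv2,numpy as np
c=np.zeros((600,800,3),np.uint8)
def put(f,x0,y0,w,h,s,X,Y):
    a=cv2.resize(cv2.imread('pics/'+f)[y0:y0+h,x0:x0+w],None,fx=s,fy=s,interpolation=cv2.INTER_CUBIC);c[Y:Y+a.shape[0],X:X+a.shape[1]]=a[:600-Y,:800-X]
put('r1.png',225,120,60,100,3,0,0)
put('r2.png',245,195,60,95,3,0,302)
put('h1.png',235,90,90,170,3.4,185,0)
put('h2.png',225,140,90,175,3.4,493,0)
cv2.imwrite('pics/zoom.png',c)
E
```

```text
(no output)
```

View pics/zoom.png

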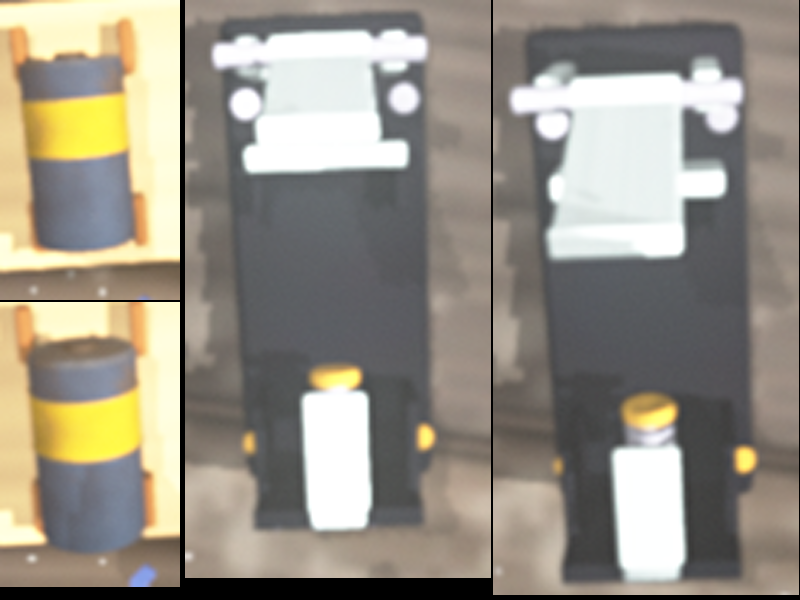

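The cell's nub end is at the top of the image (world +x), with the band towards it, and its flat end is at the bottom. That is the same sense as the holder, so no flip is needed. In h1 (zoom px) the tongue front edge is at (335,392), the wall at (326,157) and the hinge barrel at (320,51). In h2 they are at (646,449), (638,186) and (626,95).

```bash
python3 - <<'E'
from h import *
P={f:(lambda z:(z['p'],z['q']))(np.load(f'pics/{f}.png.npz')) for f in('r1','r2','h1','h2')}
def t(a,pa,b,pb):
    A=ray('wrist',[pa],P[a]);B=ray('wrist',[pb],P[b]);return tri([(A[0],A[1][0]),(B[0],B[1][0])])
H1=lambda x,y:(235+(x-185)/3.4,90+y/3.4)
H2=lambda x,y:(225+(x-493)/3.4,140+y/3.4)
R1=lambda x,y:(225+x/3,120+y/3)
R2=lambda x,y:(245+x/3,195+(y-302)/3)
def yc(f):
    h=cv2.cvtColor(cv2.imread(f'pics/{f}.png'),cv2.COLOR_BGR2HSV);m=cv2.inRange(h,(22,170,120),(32,255,255))
    m=cv2.morphologyEx(m,cv2.MORPH_OPEN,np.ones((5,5)));n,l,s,c=cv2.connectedComponentsWithStats(m);i=1+np.argmax(s[1:,4]);print(f,s[i],c[i]);return c[i]
print('band tri',t('r1',yc('r1'),'r2',yc('r2')))
for nm,a,b in[('nubtop',R1(72,60),R2(85,368)),('flattop',R1(82,250),R2(93,550))]:
    print(nm,'tri',*t('r1',a,'r2',b),'planes',plane('wrist',[a],.043,P['r1']),plane('wrist',[b],.043,P['r2']))
L=[]
for nm,a,b,loc in[('tf',(335.5,392),(646,449),(-27,0,54)),('tr',(338,526),(653,579),(-65,0,54)),('wall',(326,157),(638,186),(34,0,28)),('barrel',(320,51),(626,95),(60,0,50))]:
    a=H1(*a);b=H2(*b);x,e=t('h1',a,'h2',b);z=loc[2]/1e3
    pa=plane('wrist',[a],z,P['h1'])[0];pb=plane('wrist',[b],z,P['h2'])[0]
    print(nm,x,e,'planes',pa,pb);L.append(((pa+pb)/2,loc))
W=np.array([l[0][:2] for l in L]);V=np.array([l[1][:2] for l in L])/1e3
U,_,Vt=np.linalg.svd((V-V.mean(0)).T@(W-W.mean(0)));R=Vt.T@np.diag([1,np.linalg.det(Vt.T@U.T)])@U.T
o=W.mean(0)-R@V.mean(0);print('holder',o,'yaw',np.arctan2(R[1,0],R[0,0]),'res',(V@R.T+o-W)*1e3)
# keeper free edge
x,e=t('h1',H1(319,125),'h2',H2(616,243));print('keeper edge',x,e,'local x',R.T@(x[:2]-o))
E
```

```text
r1 [239 153  28  19 439] [252.7813 162.0456]
r2 [263 228  28  19 448] [276.5134 237.1295]
band tri (array([ 0.5737, -0.1769,  0.0412]), np.float64(0.0002194563614405822))
nubtop tri [ 0.5935 -0.1746  0.0473] 0.0003092737471707133 planes [[ 0.5934 -0.1744  0.043 ]] [[ 0.5921 -0.1742  0.043 ]]
flattop tri [ 0.5354 -0.176   0.0419] 0.0001762305666677363 planes [[ 0.5356 -0.1759  0.043 ]] [[ 0.536  -0.1762  0.043 ]]
tf [0.5485 0.1978 0.0567] 0.00015396829349185375 planes [0.5478 0.1976 0.054 ] [0.5471 0.1979 0.054 ]
tr [0.5103 0.1913 0.0532] 0.0001790725422150524 planes [0.5106 0.1915 0.054 ] [0.5108 0.1911 0.054 ]
wall [0.6064 0.209  0.0264] 6.501989166041064e-05 planes [0.6065 0.209  0.028 ] [0.6068 0.2091 0.028 ]
barrel [0.6325 0.2141 0.0496] 0.0002687183807604983 planes [0.6324 0.2138 0.05  ] [0.6325 0.2143 0.05  ]
holder [0.5738 0.2029] yaw 0.18533808863635992 res [[-0.1923  0.2298]
 [-0.7518 -0.3418]
 [ 0.6114  0.1907]
 [ 0.3327 -0.0787]]
keeper edge [0.6149 0.2103 0.1109] 0.00010662458745308855 local x [ 0.0417 -0.0004]
```

Heights agree with the text: tongue at about 54 mm, wall at about 27 mm and cell top at about 43 mm. The fit gives the holder at (0.5738, 0.2029), yaw 0.185, and the keeper at about 1.29 rad. I'll push the keeper open with shut fingers, then touch the bench with the fingers at cell width to find the true fingertip length.

```bash
cat >> h.py <<'E'
HO=np.array([.5738,.2029,0]);HY=.185;HR=Rn.from_euler('z',HY).as_matrix()
def hw(x,y,z): return HO+HR@(np.array([x,y,z])/1e3)
def hl(p): return HR.T@(np.array(p)-HO)*1e3
E
python3 - <<'E'
from h import *
q=down(HY)
arm.move_gripper(0.0,60)
arm.movep(hw(18,0,205),q); arm.line_to(hw(18,0,162),.15)
print('f0',arm.read_ft_force())
for x in (35,45,52,59): 
    arm.line_to(hw(x,0,162),.08); print(x,HR.T@arm.read_ft_force(),hl(arm.read_tool_pos()))
arm.line_to(hw(45,0,162),.15); arm.line_to(hw(40,0,230),.25)
arm.movep(hw(-20,0,225),q)
a,_=wsnap('k.png'); print(arm.read_time())
arm.move_gripper(0.39); print('op',arm.read_opening())
arm.movep([.58,.08,.12],down(0.03)); f0=np.array(arm.read_ft_force());print('f0',f0)
z=.092
arm.line_to([.58,.08,z],.1)
while z>.068:
    z-=.0015;arm.line_to([.58,.08,z],.03)
    f=np.array(arm.read_ft_force())-f0
    if f[2]>3: break
print('touch',z,arm.read_tool_pos(),f,arm.read_time())
arm.line_to([.58,.08,.12],.15)
b=snapshot('side');s=snapshot('scene')
c=np.zeros((600,800,3),np.uint8);c[:420,:400]=a[:,80:480]
c[:320,400:]=cv2.resize(s[235:325,125:235],(400,320));c[320:600,400:]=cv2.resize(b[110:190,245:335],(400,280));cv2.imwrite('pics/k4.png',c)
E
```

```text
f0 [-0.4165 -0.4045  0.53  ]
35 [-0.248  -0.3468 -0.7896] [ 35.649   -0.005  162.9779]
45 [-0.7161  0.1453 -0.5371] [ 45.0384  -0.0332 162.1745]
52 [0.4518 0.1008 0.4272] [ 52.0059  -0.0426 161.9486]
59 [ 0.198  -0.4449  0.6131] [ 59.0942  -0.0592 161.8429]
8.2667
op 0.3872150366362484
f0 [0.3481 0.1404 0.9402]
touch 0.07099999999999998 [0.5801 0.08   0.072 ] [-2.2565 -0.7053  5.5265] 13.3
```

View pics/k4.png

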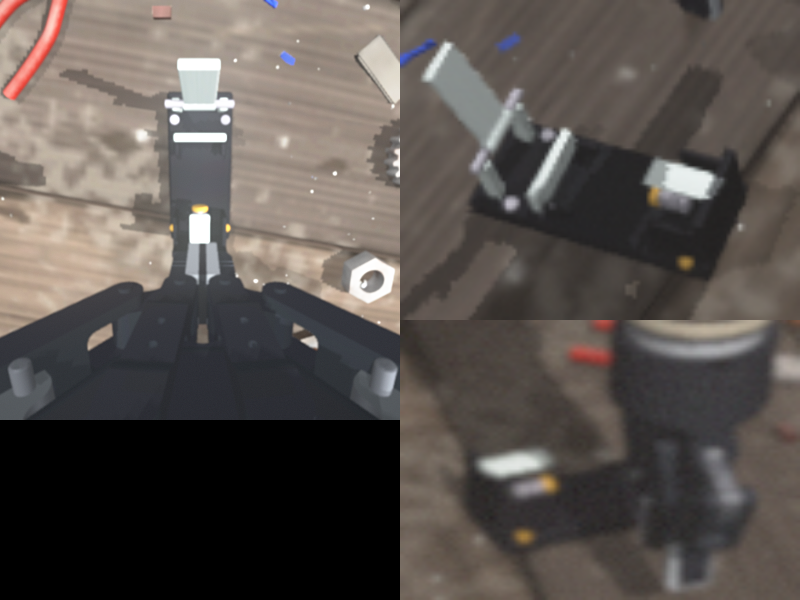

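The keeper now leans outward past upright in both the wrist view (strap at (200,80), beyond the hinge) and the scene view. Fingertips reach 71.5 mm at cell width. Next: grasp the cell, lift it, and go to the tilted pose above the holder.

```bash
cat >> h.py <<'E'
D=59.;OFF=31.
def tcp(Fx,Fz,th,y=0):
    u=np.array([np.cos(th),0,np.sin(th)]);n=np.array([-np.sin(th),0,np.cos(th)])
    return hw(*(np.array([Fx,y,Fz])+OFF*u+D*n)),down(HY,th)
E
python3 - <<'E'
from h import *
t=np.radians(20)
for a in[(-16,75,t),(-36,31,t),(-36,28.7,0)]: print(arm.ik(*tcp(*a)))
q=down(.03);C=[.566,-.1755]
arm.move_gripper(.75)
arm.movep(C+[.15],q);arm.line_to(C+[.0855],.12)
print('pos',arm.read_tool_pos(),arm.read_ft_force())
arm.move_gripper(0.0,80);print('op',arm.read_opening(),arm.read_finger_force(),arm.read_ft_force())
arm.line_to(C+[.16],.15);print('lift',arm.read_opening(),arm.read_ft_force(),arm.read_time())
arm.line_to(C+[.26],.25)
arm.movep(*tcp(-16,110,t));print(arm.read_time())
a,_=wsnap('g.png');s=snapshot('scene');b=snapshot('side')
cv2.imwrite('pics/gs.png',s);cv2.imwrite('pics/gb.png',b)
c=np.zeros((600,800,3),np.uint8);c[:300,:400]=cv2.resize(a,(400,300))
c[:400,400:]=cv2.resize(s[210:330,105:225],(400,400));c[300:600,:400]=cv2.resize(b[75:180,220:360],(400,300));cv2.imwrite('pics/g4.png',c)
E
```

```text
[-0.4689  0.6743  0.0938  1.967   0.1017  0.1622 -1.889 ]
[-0.4922  0.7391  0.1155  2.0413  0.0811  0.0245 -1.8865]
[-0.3494  0.8151 -0.046   1.7491  0.0612  0.5788 -1.8181]
pos [ 0.5666 -0.1749  0.0858] [-0.8446  0.3779 -0.8392]
op 0.35995116811838046 78.525230884552 [-1.4374  3.3909  6.0656]
lift 0.3602449070079498 [ 0.2618  0.1241 -1.1371] 17.025
19.025
```

View pics/g4.png

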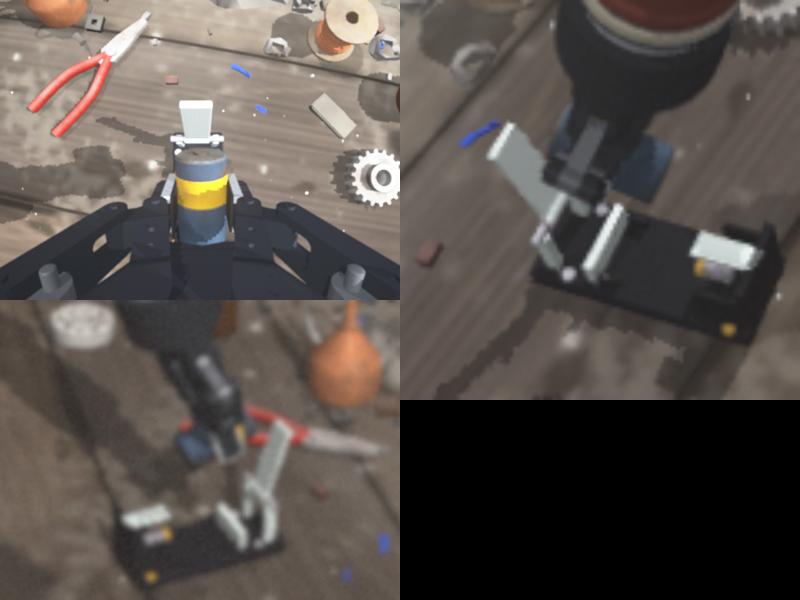

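The cell is held centred with its nub forward, about to the nominal offset, and the keeper stays open. I'll insert in small steps with a force guard, at an 18° tilt to keep joint 6 off its limit.

```bash
python3 - <<'E'
from h import *
T=camera_info('wrist')['T_tool_cam']; c=camera_info('wrist')
o,d=ray('wrist',[(284,228)],(np.zeros(3),np.array([0,0,0,1.])));print('nub rim in tool',o+d[0]*(42.5e-3-o[2])/d[0][2])
t=np.radians(18)
arm.line_to(*[tcp(-18,110,t)[0]],.15,ori=tcp(-18,110,t)[1]);arm.pause(.2)
f0=HR.T@np.array(arm.read_ft_force())
def step(Fx,Fz,th,v):
    p,q=tcp(Fx,Fz,th);arm.line_to(p,v,ori=q);f=HR.T@np.array(arm.read_ft_force())-f0
    e=hl(arm.read_tool_pos())-hl(p);print(Fx,Fz,round(np.degrees(th)),'f',f.round(1),'err',e.round(1))
    if np.linalg.norm(f)>28: raise SystemExit('force')
step(-18,50,t,.12);step(-18,36,t,.08);step(-18,31,t,.05)
for x in(-22,-25,-28,-31,-33,-35,-36): step(x,31,t,.05)
print(arm.read_time())
s=snapshot('scene');b=snapshot('side')
np.savez('pics/f0.npz',f0=f0)
c=np.zeros((400,800,3),np.uint8)
c[:400,400:]=cv2.resize(s[220:320,125:225],(400,400));c[:400,:400]=cv2.resize(b[90:190,240:340],(400,400));cv2.imwrite('pics/i.png',c)
E
```

```text
nub rim in tool [0.0272 0.0026 0.0425]
-18 50 18 f [-0.3  0.8 -0.1] err [0.4 0.1 0.3]
-18 36 18 f [0.8 0.7 0.2] err [-0.1 -0.   0. ]
-18 31 18 f [0.2 1.  1. ] err [0.3 0.1 0.2]
-22 31 18 f [ 1.   0.7 -0.7] err [-0.6  0.  -0.1]
-25 31 18 f [ 2.3  0.9 -0.2] err [1.  0.1 0.5]
-28 31 18 f [3.7 0.2 0.6] err [1.3 0.  0.7]
-31 31 18 f [ 6.1  0.7 -1.9] err [1.9 0.1 0.8]
-33 31 18 f [ 7.   0.5 -2.6] err [2.4 0.1 1. ]
-35 31 18 f [ 8.3 -0.4 -1.5] err [3.  0.1 1.2]
-36 31 18 f [ 7.6 -0.1 -1.2] err [3.3 0.  1.2]
22.6
```

View pics/i.png

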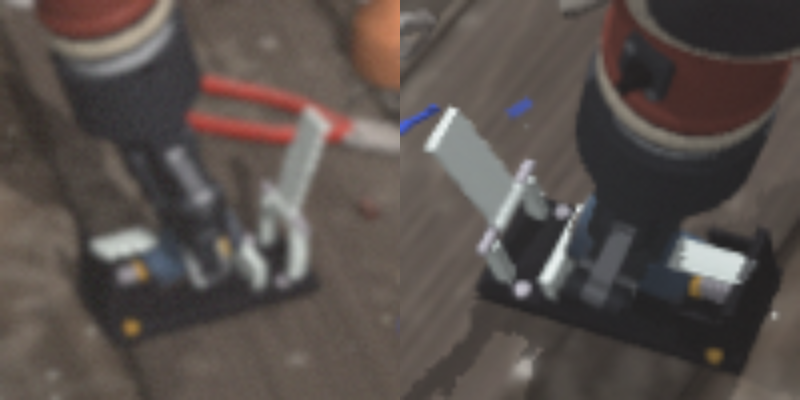

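The side view shows the flat end under the tongue against the plunger, with the nub end above the wall. The arm yields about 3 mm to the spring, so I command farther until the actual position is about -36, then lay the cell down.

```bash
python3 - <<'E'
from h import *
f0=np.load('pics/f0.npz')['f0'];t=np.radians(18)
def step(Fx,Fz,th,v):
    p,q=tcp(Fx,Fz,th);arm.line_to(p,v,ori=q);arm.pause(.1);f=HR.T@np.array(arm.read_ft_force())-f0
    tp,tq=pose();R=Rn.from_quat(tq).as_matrix();R=HR.T@R
    F=hl(tp)+R@np.array([-OFF,0,D]);th_=np.degrees(np.arcsin(R[2,0]))
    print(Fx,Fz,'actual F',F.round(1),'tilt',th_.round(1),'f',f.round(1))
    if np.linalg.norm(f)>30: raise SystemExit('force')
    return F
x=-36;F=step(x,31,t,.05)
while F[0]>-35.8 and x>-43:
    x-=1.5;F=step(x,31,t,.05)
if F[0]>-35: raise SystemExit('short')
# keep the actual flat end at -35.8 while laying down
for i in range(1,7):
    k=i/6
    x+=float(np.clip(-35.8-F[0],-1.5,1.5))
    F=step(x,31-1.3*k,t*(1-k),.05)
print(arm.read_opening(),arm.read_time())
E
```

```text
-36 31 actual F [-32.1   0.2  32.1] tilt 18.5 f [ 7.8  1.4 -1.8]
-37.5 31 actual F [-33.1   0.2  32.4] tilt 18.5 f [ 8.3  0.6 -2.7]
-39.0 31 actual F [-34.1   0.2  32.5] tilt 18.6 f [ 9.8  1.2 -2.1]
-40.5 31 actual F [-35.    0.2  32.7] tilt 18.7 f [ 9.3  0.6 -2.9]
-42.0 31 actual F [-36.1   0.2  32.8] tilt 18.7 f [11.4 -0.  -2.2]
-41.71888363234095 30.783333333333335 actual F [-34.9   0.   33.3] tilt 15.8 f [ 9.7 -0.6  1.8]
-42.62349685691714 30.566666666666666 actual F [-35.4  -0.   33.1] tilt 12.9 f [10.9 -1.2  2.4]
-43.0199519528596 30.35 actual F [-35.5  -0.   32.9] tilt 9.9 f [10.4 -0.1  2.2]
-43.28365794477064 30.133333333333333 actual F [-35.6  -0.   32.7] tilt 7.0 f [11.2 -0.6  3.6]
-43.497477759762916 29.916666666666668 actual F [-35.6  -0.   32.5] tilt 4.0 f [11.3  0.2  3.9]
-43.67796552960321 29.7 actual F [-35.7  -0.   32.3] tilt 1.0 f [11.2 -0.4  5.3]
0.35525660210630217 26.55
```

The motion is smooth, with 11 N on the spring. I lower the last 3–4 mm with a force guard, then look with the wrist camera.

```bash
python3 - <<'E'
from h import *
f0=np.load('pics/f0.npz')['f0']
x=-43.7
for z in (28.7,27.7,26.7,25.7,25.0,24.3):
    p,q=tcp(x,z,-.01);arm.line_to(p,.03,ori=q);arm.pause(.1);f=HR.T@np.array(arm.read_ft_force())-f0
    tp,tq=pose();R=HR.T@Rn.from_quat(tq).as_matrix();F=hl(tp)+R@np.array([-OFF,0,D])
    print(z,'F',F.round(1),'tilt',np.degrees(np.arcsin(R[2,0])).round(1),'f',f.round(1))
    if f[2]>14 or F[2]<28.7: break
print(arm.read_time())
a=snapshot('wrist');s=snapshot('scene');b=snapshot('side')
c=np.zeros((600,800,3),np.uint8);c[:400,:400]=cv2.resize(a[130:330,180:380],(400,400))
c[:400,400:]=cv2.resize(s[220:320,125:225],(400,400));c[400:,:400]=cv2.resize(b[110:180,240:380],(400,200));cv2.imwrite('pics/j.png',c)
E
```

```text
28.7 F [-36.    0.1  31.2] tilt 0.4 f [10.6  0.2  4.5]
27.7 F [-36.    0.2  30.2] tilt 0.4 f [10.1  1.   4.4]
26.7 F [-36.    0.2  29.9] tilt 0.4 f [9.7 0.4 8.2]
25.7 F [-36.    0.2  29.8] tilt 0.4 f [ 8.   0.5 14.1]
27.95
```

View pics/j.png

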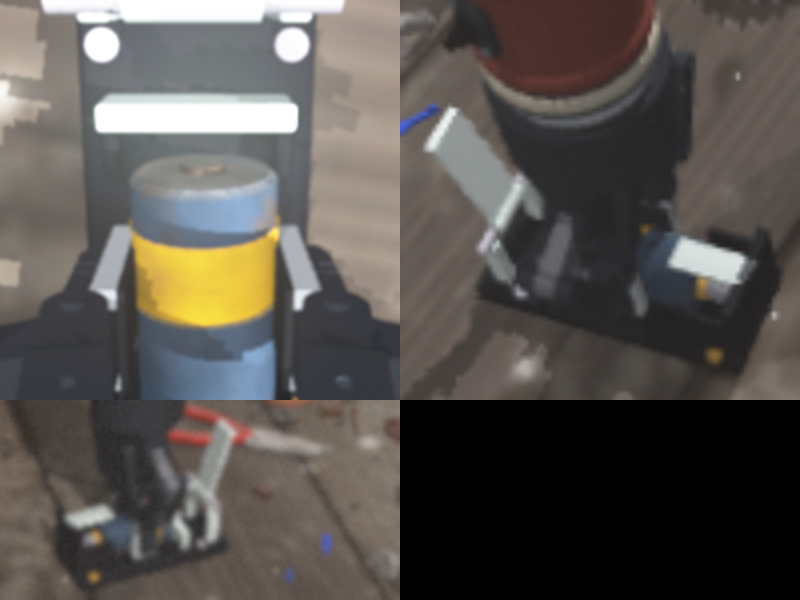

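The nub end is down behind the wall in line with the holder, with a gap still held by the spring, and the cell rests on the floor. Next I ease it to the wall, release, check the band position, then shut the keeper with guarded moves.

```bash
python3 - <<'E'
from h import *
f0=np.load('pics/f0.npz')['f0']
F=lambda:(HR.T@np.array(arm.read_ft_force())-f0).round(1)
for x in(-40,-37,-35.5):
    p,q=tcp(x,26.5,0);arm.line_to(p,.04,ori=q);print(x,hl(arm.read_tool_pos()).round(1),F())
arm.move_gripper(.62);print('open',arm.read_opening(),F())
p=arm.read_tool_pos();arm.line_to([p[0],p[1],.15],.12)
q=down(HY);arm.movep(hw(-30,0,215),q);arm.pause(.2)
a,P=wsnap('s1.png');print(arm.read_time())
h=cv2.cvtColor(a,cv2.COLOR_BGR2HSV);m=cv2.inRange(h,(22,170,120),(32,255,255));m=cv2.morphologyEx(m,cv2.MORPH_OPEN,np.ones((5,5)))
n,l,s,c=cv2.connectedComponentsWithStats(m);i=1+np.argmax(s[1:,4])
b=hl(plane('wrist',[c[i]],.0445,P)[0]);print('band',s[i],c[i],b)
if abs(b[0]-7.5)>4 or abs(b[1])>3.5: raise SystemExit('check seat')
arm.move_gripper(0.0)
arm.movep(hw(105,0,230),q)
def go(x,zt,v):
    arm.line_to(hw(x,0,zt+73),v);f=F();print(x,zt,hl(arm.read_tool_pos()).round(1),f)
    if np.linalg.norm(f)>18: arm.line_to(hw(x,0,zt+78),.05);raise SystemExit('force')
go(105,88,.15)
for w in[(80,90),(60,92),(45,86),(37,79),(30,72),(25,64),(20,56),(19,53)]: go(*w,.1)
z=53
while z>45 and F()[2]<8: z-=1;go(18,z,.04)
print('press',z,F())
arm.line_to(hw(18,0,150),.15);arm.movep(hw(-30,0,225),q);arm.pause(.1)
b,_=wsnap('s2.png');s=snapshot('scene');e=snapshot('side');print(arm.read_time())
c=np.zeros((600,800,3),np.uint8);c[:400,:400]=cv2.resize(a[60:260,180:380],(400,400));c[:400,400:]=cv2.resize(b[60:260,180:380],(400,400))
c[400:,:400]=cv2.resize(e[110:180,240:380],(400,200));c[400:,400:]=cv2.resize(s[240:310,115:255],(400,200));cv2.imwrite('pics/end.png',c)
E
```

```text
-40 [-3.1  0.1 89.1] [7.3 0.6 9.3]
-37 [-2.7  0.1 89.1] [ 3.4 -0.5 13.8]
-35.5 [-2.4  0.2 89. ] [ 0.7  0.2 16.3]
open 0.6206203399778863 [0.2 1.6 1. ]
30.5167Traceback (most recent call last):
  File "<stdin>", line 11, in <module>
    return _wrapfunc(a, 'argmax', axis=axis, out=out, **kwds)
    return bound(*args, **kwds)
ValueError: attempt to get argmax of an empty sequence
```

The band mask came back empty, probably from shading or the band being out of view. I'll relax the mask.

```bash
python3 - <<'E'
from h import *
a=cv2.imread('pics/s1.png');z=np.load('pics/s1.png.npz');P=(z['p'],z['q']);print(hl(P[0]))
h=cv2.cvtColor(a,cv2.COLOR_BGR2HSV)
for lo,hi in[((18,120,50),(36,255,255)),((15,90,30),(40,255,255))]:
    m=cv2.inRange(h,lo,hi);n,l,s,c=cv2.connectedComponentsWithStats(m)
    for i in range(1,n):
        if s[i,4]>40: print(s[i],c[i],hl(plane('wrist',[c[i]],.0445,P)[0]).round(1),h[l==i].mean(0))
# navy pixels
m=cv2.inRange(h,(100,60,30),(122,255,200));n,l,s,c=cv2.connectedComponentsWithStats(m)
for i in range(1,n):
    if s[i,4]>60: print('blue',s[i],c[i],hl(plane('wrist',[c[i]],.0445,P)[0]).round(1))
E
```

```text
[-30.5989  -0.2344 213.3077]
[262 149  41  23 874] [281.9302 160.2311] [ 8.8 -2.1 44.5] [ 27.2277 154.9783 245.3684]
[261 148  42  25 956] [281.5063 160.0753] [ 8.9 -1.7 44.5] [ 26.8577 150.7573 242.3441]
blue [277 137  11  11  86] [282.6628 141.907 ] [22.7 -2.6 44.5]
blue [295 174   5  31 100] [297.28 188.53] [-13.5 -14.2  44.5]
blue [272 180  17  27 248] [281.1734 194.3306] [-18.3  -1.5  44.5]
blue [427 381  15  20 185] [434.2919 391.3676] [-220.2 -155.1   44.5]
```

The band is at holder (8.9, -1.8) against an expected (7.5, 0), with the right apparent width, so the cell is seated. Now the keeper.

```bash
python3 - <<'E'
from h import *
f0=np.load('pics/f0.npz')['f0'];q=down(HY)
F=lambda:(HR.T@np.array(arm.read_ft_force())-f0).round(1)
a=cv2.imread('pics/s1.png')
arm.move_gripper(0.0)
arm.movep(hw(105,0,230),q)
def go(x,zt,v):
    arm.line_to(hw(x,0,zt+73),v);f=F();print(x,zt,hl(arm.read_tool_pos()).round(1),f)
    if np.linalg.norm(f)>18: arm.line_to(hw(x,0,zt+78),.05);raise SystemExit('force')
go(105,88,.15)
for w in[(80,90),(60,92),(45,86),(37,79),(30,72),(25,64),(20,56),(19,53)]: go(*w,.1)
z=53
while z>45 and F()[2]<8: z-=1;go(18,z,.04)
print('press',z,F())
arm.line_to(hw(18,0,150),.15);arm.movep(hw(-30,0,225),q);arm.pause(.1)
b,_=wsnap('s2.png');s=snapshot('scene');e=snapshot('side');print(arm.read_time())
c=np.zeros((600,800,3),np.uint8);c[:400,:400]=cv2.resize(a[60:260,180:380],(400,400));c[:400,400:]=cv2.resize(b[60:260,180:380],(400,400))
c[400:,:400]=cv2.resize(e[110:180,240:380],(400,200));c[400:,400:]=cv2.resize(s[240:310,115:255],(400,200));cv2.imwrite('pics/end.png',c)
E
```

```text
105 88 [105.1   0.3 161.9] [-0.1  0.2  1.7]
80 90 [ 80.6   0.1 164.5] [-0.2  1.1  1.8]
60 92 [ 60.4   0.1 165.2] [0.2 0.4 1.1]
45 86 [ 45.2   0.  158.8] [0.  0.9 0.5]
37 79 [ 37.1  -0.  151.8] [0.9 1.  1. ]
30 72 [ 29.8   0.  144.8] [0.8 0.4 0.9]
25 64 [ 24.7  -0.  136.8] [0.7 0.8 1.1]
20 56 [ 19.6   0.  128.8] [0.2 1.1 1. ]
19 53 [ 19.   0. 126.] [0.9 0.5 0.4]
18 52 [ 18.2  -0.  125.1] [0.8 0.6 1.5]
18 51 [ 18.1   0.  124. ] [0.  0.  1.8]
18 50 [ 18.    0.  122.9] [0.6 0.5 1.7]
18 49 [ 17.9   0.  121.8] [0.8 1.2 1.5]
18 48 [ 17.9   0.  121.6] [-1.6  0.2  5.9]
18 47 [ 17.9   0.  121.5] [-1.3 -0.2 10. ]
press 47 [-1.3 -0.2 10. ]
37.1417
```

View pics/end.png

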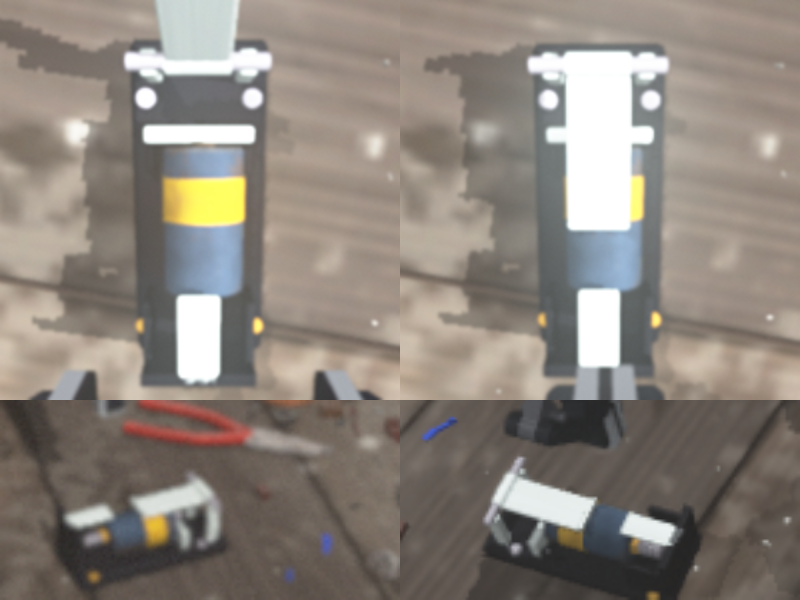

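The cell lies straight between tongue and wall with its nub at the wall. The strap is flat over it: the press surface was at about 48.7 mm, as expected when shut. The robot is clear, so I hand in.

```bash
python3 -c "
from station import *
print(ticket.finish_job(), arm.read_time())"
```

```text
the job is handed in; nothing more can be done
the job is handed in; nothing more can be done
```

The job is handed in, though the station returned no verdict: the last pictures show the cell seated under the tongue and behind the end wall, the keeper pressed shut over it and the robot clear, at about 37 of the 61 s, and the capacitor was never touched.

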